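Vented lid on, outer cover off: cooling biscuits in the crock

ROBOT

A 6-joint arm with a two-finger parallel gripper is mounted at the origin on the work surface. World frame = base frame: x ahead of the robot, y to its left, z up, the work surface at z = 0. Lengths are in m, angles in degrees, forces in N, time in s.
With the tool pointing down it reaches from about 0.275 to 0.775 m from the base axis. Payload 14.6 kg.
Tool frame: the origin (TCP) lies at the very end of the fingers, on their centre line; the grasp point (between the pads) lies 19 mm behind it; z points along the fingers, y is the line along which they close (so a half turn about z gives the same grasp; the last joint's range is limited). The gripper opens to 85 mm and grips with 20 to 120 N. Pads are 22 mm wide; open, the fingers measure 114 mm over their backs; the gripper's body (76 mm by 85 mm) begins 54 mm behind the grasp point. The pads swing forward as they close: fully open they stand 13 mm farther back than shut.
Start: joints at [59.169, 15.075, -2.767, 72.158, 0, 81.102], TCP at [0.196, 0.487, 0.231] pointing down, gripper open.
Joint ranges: [-151.79, 151.79], [-50.71, 97.33], [-67.44, 78.34], [-121.81, 120.89], [-77.56, 73.72], [-180, 180]. Speed limits (degrees/s): [108.29, 108.29, 147.25, 159.86, 180, 180].

INTERFACE

Orientations are given as a 3x3 rotation matrix whose columns are the frame's x, y, z axes.
In Python, from cell import ctrl gives the robot as it stands.
- The arm moves only by the tool carry_out, never from a script. Its argument "increments" is a list of rows, each a list of 7 numbers: the turn, a rotation vector about the world's x, y, z normalised to -1 to 1, where 1 is 360 degrees, then the shift along the world's x, y, z normalised to -1 to 1, where 1 is 0.3 m, then the closure, from 0 (fully open) to 1 (shut). A call has 1 to 20 rows; each row is the pose to reach, as a shift and turn from the pose commanded when the call began, turning the shorter way round; what a row does not reach only later rows make up. A row lasts 1/8 s, in which the tool goes at most 62.5 mm and 10.7 degrees, less where a joint would pass 70% of its speed; a pose out of reach is approached as far as the arm can. A call with a number of a shift or a turn outside -1 to 1 is refused whole. A call with a gripper value outside its range is refused whole. The fingers move at their own pace and stop on an object; "squeeze" is the grip in N (left out, the last holds). Time passes only in rows, so rows that repeat a pose let the fingers close. It gives the time, the measured TCP pose, the force, the opening and the grip force at its end, in the units of the state.
- ctrl.state(): the state, without advancing time (a new reading comes with each control period).
- ctrl.grab_frame(name): name is "scene" or "top" or "wrist"; returns (picture, depth): 400x640x3 uint8, red, green, blue; 400x640 float32, m along the optical axis (not along the pixel's ray), 0 where there is no reading.
- ctrl.camera_params(name): a dict with "K" (3x3 intrinsics, pixels), "origin" and "rotation" of the camera in the world. Camera axes: x right, y down, z forward; pixel columns grow to the right and rows downward; lengths in m; the calibration is good to about 2 mm. The wrist camera is an equidistant fisheye: a pixel r from the principal point sees the ray r / f radians off the axis. A picture is of the moment at which its call begins: read the wrist's pose just before it. camera_params takes no time and is no camera call; for the wrist camera it gives the pose at the moment of the call.
- ctrl.close_job(): hands the job in; it is judged then, once.
The state is a dict: "t": time; "q": joint angles; "joint_velocities": joint speeds; "joint_torque": joint torques, N m; "eef_pos": TCP position; "tcp_rot": TCP orientation; "ft_force": force on the tool from outside, world axes, zero at the start; "wrist_torque": the same for the moment, N m; "opening": finger opening in m; "gripper_force": force on a finger pad.
Only numpy, scipy, OpenCV 4.12 (cv2) and the standard library are available. Lean on these libraries where they do the work, as an engineer would, in place of code of your own. Each camera call takes 0.05 s, during which the arm holds its last target. There are 200 camera calls.

TASK

The biscuits in the open blue crock should cool under their vented inner lid with the outer cover off. Pick the nested lid set up as one by the dark wooden knob, lower it gently onto the open crock until the white inner lid is fully seated in its mouth and let go of the knob; then take the outer metal cover by its orange collar and lift it alone straight up about 10 cm, leaving the inner lid seated and undisturbed. Finish while still holding the cover level above the crock (do not put it down), and leave the closed jar, the ring cutter and the scraper alone.

Things in the scene. Friction and masses are not known exactly. Their poses are not given: they have to be found in the camera images.
- crock_rim (a point): Centre of the mouth of the open crock, at rim height. The crock is a round blue ceramic pot standing upright and loose on the table, 85 mm tall, 104 mm outer and 96 mm inner diameter, about 1.1 kg, with pale biscuits low inside (at least 25 mm below the rim). z axis up.
- inner_knob (a point): Centre of the free part of the inner lid's knob: a dark wooden upright round pin, 22 mm diameter, on the lid's axis, which passes freely through the outer cover and stands 26 mm out above its orange collar. This point is 13 mm below the knob's top and 44 mm above the underside of the lid's disc, so 44 mm above the crock's rim once seated. z axis up. Lifting the knob carries the cover along.
- inner_disc (a point): Centre of the underside of the inner lid's white vented disc (104 mm diameter, 5 mm thick; lid about 0.2 kg), which rests on the rim of what it covers. Under it a plug, 88 mm diameter tapering to 80 mm, 8 mm deep, enters the crock's mouth with 4 mm play all round.
- cover_collar (a point): Centre of the orange collar of the outer cover: an upright ring, 52 mm outer diameter, 36 mm hole, 22 mm tall, on the cover's top plate. This point is 11 mm above the plate's top and 11 mm below the collar's top; nested, it lies 24 mm below the knob point, same axis, about 2 mm sideways play. The collar clears the knob's top after about 50 mm of lift. z axis up.
- cover_plate (a point): Centre of the underside of the outer cover's top plate. The cover is a grey aluminium lid, 122 mm diameter, plate 4 mm thick, about 0.2 kg; it lies loose, by its weight alone, on the inner lid's disc. Its thin skirt hangs 16 mm below this point, to 11 mm below the disc's underside, and encloses the crock's rim with 6 mm play.
- stand_rim (a point): Centre of the top of the grey ring stand on which the nested lid set rests at the start: 30 mm tall, 104 mm diameter, fixed to the table.
- closed_jar_center (a point): Bystander: centre (52 mm above the table) of a closed white ceramic jar with a cork top, 104 mm diameter, 104 mm tall, loose, about 1.3 kg. Not to be moved.
- cutter_center (a point): Bystander: centre of a steel ring biscuit cutter, 66 mm diameter, 35 mm tall, loose. Not to be moved.
- scraper_center (a point): Bystander: centre of a dough scraper lying flat, dark steel blade with a red grip, about 95 x 120 x 20 mm, loose. Not to be moved.
Mind the look-alikes: they are no part of the job. What is shaped like the part that bears inner_knob but yellow is not meant.

How it is judged (in metres and radians):
On the way, in this order (a step that is already met when the one before it is completed fails the run):
1. the nested lid set is lifted as one, clear of the stand (height (world z) of inner_knob above 0.1 m and contact force between inner_lid and stand below 0.1 N and contact force between the fingers and inner_lid above 1 N and z of cover_collar in the frame of inner_knob between -0.029 and -0.019 m and horizontal distance between cover_collar and inner_knob below 0.01 m), for 0.2 s.
2. the lid set is seated on the open crock, cover still on, and the knob is let go (z of inner_knob in the frame of crock_rim between 0.041 and 0.047 m and horizontal distance between inner_knob and crock_rim below 0.008 m and angle between inner_knob's own z axis and vertical below 0.07 rad and z of cover_collar in the frame of inner_knob between -0.029 and -0.019 m and horizontal distance between cover_collar and inner_knob below 0.01 m and contact force between the fingers and inner_lid below 0.2 N), for 0.2 s.
3. the cover is lifted alone by at least 20 mm, the inner lid still seated (z of cover_collar in the frame of inner_knob above -0.004 m and contact force between the fingers and cover above 1 N and contact force between the fingers and inner_lid below 0.2 N and z of inner_knob in the frame of crock_rim between 0.041 and 0.047 m and horizontal distance between inner_knob and crock_rim below 0.008 m and angle between inner_knob's own z axis and vertical below 0.07 rad), for 0.1 s.
At the end, for the whole second after the job is handed in: Inner lid seated on the crock (height within 3 mm, axis within 8 mm, tilt under 4 degrees), untouched by the fingers; crock upright; cover held by the fingers alone, at rest, 64 to 164 mm above where it lay, within 50 mm of the crock's axis, level within 0.2 rad (z of inner_knob in the frame of crock_rim between 0.041 and 0.047 m and horizontal distance between inner_knob and crock_rim below 0.008 m and angle between each of inner_knob, crock_rim's own z axis and vertical below 0.07 rad and contact force between the fingers and inner_lid below 0.2 N and z of cover_collar in the frame of inner_knob between 0.04 and 0.14 m and horizontal distance between cover_collar and crock_rim below 0.05 m and angle between cover_collar's own z axis and vertical below 0.2 rad and contact force between the fingers and cover above 1 N and contact force between cover and inner_lid below 0.1 N and contact force between cover and crock below 0.1 N and contact force between cover and closed_jar below 0.1 N and linear speed of cover below 0.03 m/s and linear speed of each of inner_lid, crock below 0.02 m/s); the arm keeps its last pose, push and grip.
It fails at once if the cover came off the inner lid (by more than 12 mm) while the inner lid was not seated on the crock ((z of cover_collar in the frame of inner_knob above -0.012 m or horizontal distance between cover_collar and inner_knob above 0.02 m) and not (z of inner_knob in the frame of crock_rim between 0.041 and 0.047 m and horizontal distance between inner_knob and crock_rim below 0.008 m and angle between inner_knob's own z axis and vertical below 0.07 rad)).
It fails at once if the lid set was slammed or pressed hard on the crock (over 40 N, before the cover is gripped) (contact force between any of inner_lid, cover and crock above 40 N and contact force between the fingers and cover below 0.5 N).
It fails at once if the inner lid was dropped onto the crock, or dragged up off it with the cover (over the crock, more than 8 mm above its seat, not held by the knob) (horizontal distance between inner_knob and crock_rim below 0.06 m and z of inner_knob in the frame of crock_rim above 0.052 m and contact force between the fingers and inner_lid below 0.2 N).
It fails at once if the crock was pushed more than 30 mm or tipped (distance of crock_rim from where it was at the start of the episode above 0.03 m or angle between crock_rim's own z axis and vertical above 0.2 rad).
It fails at once if the closed jar, the cutter or the scraper was disturbed (moved over 20 mm) (distance of any of closed_jar_center, cutter_center, scraper_center from where it was at the start of the episode above 0.02 m).
It also fails if it takes over 51 s, if anything falls off the work surface, if the arm or the gripper's body presses on something with over 40 N, if the wrist force passes 120 N, or if a joint passes its speed limit or range.

## Working session

There is one attempt and no reset: what is moved stays moved. The work goes in short steps, Python scripts to look and compute and a tool call to move; the robot and the scene stay as the last step left them, time stands still between calls to the robot, and variables do not carry over. Pictures are saved under pics/ and viewed, at most 10 in all, crops included, and the job is handed in when it is done.

Besides the shell and the picture viewer there is one more tool, called after "Request:" as name(argument=value, ...) on one line, values as JSON. carry_out: Moves the arm, as the interface text tells. Scaled input: -1 to 1 covers 0.3 m each way for a shift and 360 degrees each way for a turn. Its arguments: {"type":"object","properties":{"increments":{"type":"array","items":{"type":"array","items":{"type":"number","minimum":-1,"maximum":1}}},"squeeze":{"type":"number"}},"required":["increments"]}

```bash
mkdir -p pics
cat > h.py <<'E'
import numpy as np, cv2
from cell import ctrl
def grab(n):
    P=ctrl.camera_params(n); im,d=ctrl.grab_frame(n); return im,d,P
def save(im,name,crop=None,s=1):
    if crop: r0,r1,c0,c1=crop; im=im[r0:r1,c0:c1]
    cv2.imwrite('pics/'+name,cv2.resize(im[:,:,::-1],None,fx=s,fy=s,interpolation=cv2.INTER_CUBIC))
def cloud(d,P):
    K=np.array(P['K']);v,u=np.mgrid[:d.shape[0],:d.shape[1]]
    c=np.stack([(u-K[0,2])/K[0,0]*d,(v-K[1,2])/K[1,1]*d,d],-1)
    w=c@np.array(P['rotation']).T+np.array(P['origin']); w[d==0]=np.nan; return w
E
python3 - <<'E'
from h import *
a,d,P=grab('top'); b,e,Q=grab('scene')
np.savez('t0.npz',a=a,d=d,b=b,e=e); save(np.vstack([a,b]),'both.png',s=0.74)
W=cloud(d,P);np.save('W.npy',W)
print(P['origin'],P['K'],Q['origin']);print(ctrl.state())
E
```

```text
[ 0.45470466 -0.06945486  1.35497458] [[496.45154318   0.         318.26118212]
 [  0.         496.45154318 203.50150746]
 [  0.           0.           1.        ]] [ 1.28556041 -0.61796119  0.67315038]
{'t': 0.1, 'q': array([ 5.91687247e+01,  1.50930885e+01, -2.80077298e+00,  7.21583702e+01,
       -1.22078779e-03,  8.11025575e+01]), 'joint_velocities': array([ 0.06958152,  0.01536212,  0.20008541,  0.01544233,  0.0104402 ,
       -0.02142005]), 'joint_torque': array([ 3.22889595e-03, -6.38577032e+01,  3.85064220e+01,  1.00419531e-02,
       -1.26549330e-04, -4.56828866e-05]), 'eef_pos': array([0.19597827, 0.48677252, 0.23089624]), 'tcp_rot': array([[-9.27615822e-01,  3.73535387e-01, -4.48917552e-04],
       [ 3.73535637e-01,  9.27615490e-01, -7.93705672e-04],
       [ 1.19945720e-04, -9.03940643e-04, -9.99999584e-01]]), 'ft_force': array([-0.56594173, -0.11382117, -0.46239631]), 'wrist_torque': array([0.02473033, 0.03442826, 0.01412089]), 'gripper_force': 0.0, 'opening': 0.08538945310256356}
```

View pics/both.png

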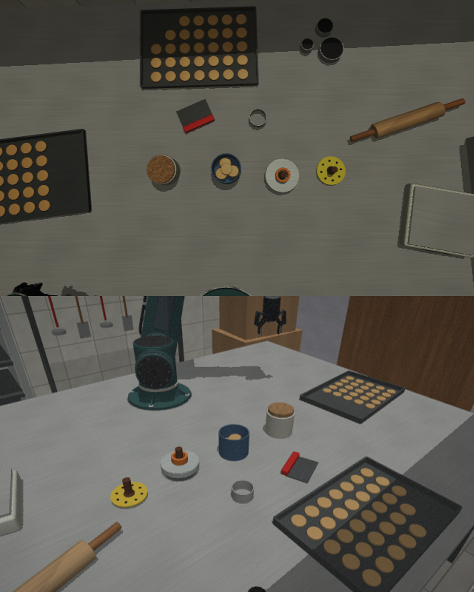

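In the top view (full-resolution pixels), the candidates are:
- Grey cover with orange collar and dark knob, about (381,237). This is the lid set I want.
- Yellow vented lid with a knob, about (447,230). This is the look-alike.
- Open blue crock, about (305,227).
- Closed jar with a cork top, about (219,230). It is not the crock.

Next I'll measure these and check the choice in a crop.

Run:
```python
from h import *
z=np.load('t0.npz');a=z['a'];W=np.load('W.npy')
save(a,'crop.png',(180,290,190,490),2.6)
def circ(c,r,lo,hi,n):
    v,u=np.mgrid[:400,:640]; m=(np.hypot(u-c[0],v-c[1])<r)&(W[...,2]>lo)&(W[...,2]<hi)
    p=W[m]; 
    (x,y),R=cv2.minEnclosingCircle(p[:,:2].astype(np.float32))
    print(n,len(p),'z',np.median(p[:,2]),np.percentile(p[:,2],98),'mean',p[:,:2].mean(0),'circ',x,y,R)
circ((381,237),32,.03,.06,'plate'); circ((381,237),25,.055,.075,'collar'); circ((381,237),25,.078,.12,'knob')
circ((305,227),30,.077,.095,'crockrim'); circ((219,230),32,.09,.12,'jar');circ((447,230),28,.004,.03,'yellow');circ((447,230),28,.04,.1,'yknob')
circ((348,159),20,.025,.05,'cutter');circ((265,155),30,.004,.04,'scraper')
```

```text
plate 1470 z 0.04054535862460951 0.05841923947937452 mean [ 0.53054122 -0.21530269] circ 0.5313964486122131 -0.21592703461647034 0.06113319471478462
collar 173 z 0.06166240447295723 0.06773872618807802 mean [ 0.53071998 -0.2162181 ] circ 0.5315068960189819 -0.21591204404830933 0.02593163214623928
knob 63 z 0.08821060181711005 0.09380022385298295 mean [ 0.53117943 -0.21545968] circ 0.5313606262207031 -0.21594658493995667 0.01120047364383936
crockrim 212 z 0.08576704909644073 0.09158131638686343 mean [ 0.559463   -0.01660825] circ 0.5584908723831177 -0.017385922372341156 0.051938094198703766
jar 1174 z 0.10499919575969485 0.11034450992203208 mean [0.55871881 0.20403908] circ 0.5598729252815247 0.20546548068523407 0.05131613463163376
yellow 1303 z 0.013978124491945465 0.020706566573559945 mean [ 0.54453055 -0.39577316] circ 0.5464644432067871 -0.3974373936653137 0.07607503235340118
yknob 78 z 0.06445384006939525 0.0715241182438805 mean [ 0.54476048 -0.39454   ] circ 0.545081377029419 -0.39617785811424255 0.011768650263547897
cutter 113 z 0.035192286545898455 0.03935615672311948 mean [ 0.74641106 -0.13738338] circ 0.7461528778076172 -0.13715168833732605 0.0337241031229496
scraper 1306 z 0.007266538635556263 0.02487842834931688 mean [0.76147601 0.09381463] circ 0.7692274451255798 0.09346570819616318 0.08486869931221008
```

View pics/crop.png

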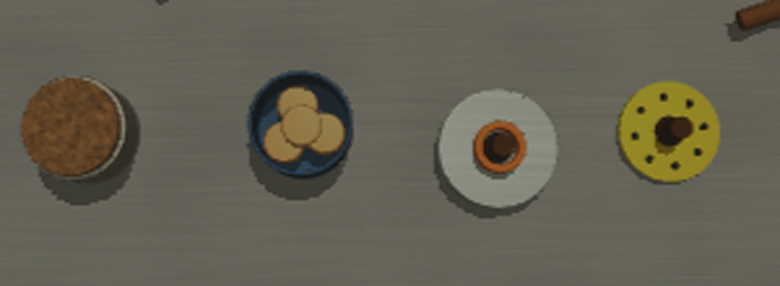

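The crop confirms it: the lid set with orange collar and dark knob is at crop (498,147), and the yellow look-alike at (670,130) is a different lid. The fitted radii match the given sizes. That puts the lid at (0.531,-0.216) and the crock at (0.559,-0.017). Now I'll move above the lid set.

Request:
carry_out(increments=[[0,0,0,0.5,-0.98,0,0.4],[0,0,0,0.5,-0.98,0,0.4],[0,0,0,0.5,-0.98,0,0.4],[0,0,0,0.5,-0.98,0,0.4],[0,0,0,0.5,-0.98,0,0.4],[0,0,0,0.5,-0.98,0,0.4],[0,0,0,0.5,-0.98,0,0.4]], squeeze=40)

```text
t: 0.98
eef_pos: [0.3464, 0.1921, 0.2312]
tcp_rot: [[-0.927, 0.376, -0.0], [0.376, 0.927, -0.0], [0.0, -0.0, -1.0]]
ft_force: [-0.8, -0.2, 0.1]
opening: 0.051
gripper_force: 0.0
```

Request:
carry_out(increments=[[0,0,0,0.5,-0.98,0,0.4],[0,0,0,0.5,-0.98,0,0.4],[0,0,0,0.5,-0.98,0,0.4],[0,0,0,0.5,-0.98,0,0.4],[0,0,0,0.5,-0.98,0,0.4],[0,0,0,0.5,-0.98,0,0.4],[0,0,0,0.5,-0.98,0,0.4]])

```text
t: 1.85
eef_pos: [0.4963, -0.1005, 0.2308]
tcp_rot: [[-0.928, 0.374, -0.001], [0.374, 0.928, 0.001], [0.001, 0.0, -1.0]]
ft_force: [-0.4, -0.1, 0.1]
opening: 0.0512
gripper_force: 0.0
```

Request:
carry_out(increments=[[0,0,0,0.117,-0.385,0,0.4],[0,0,0,0.117,-0.385,0,0.4],[0,0,0,0.117,-0.385,-0.2,0.4],[0,0,0,0.117,-0.385,-0.2,0.4],[0,0,0,0.117,-0.385,-0.2,0.4]])

```text
t: 2.48
eef_pos: [0.5316, -0.215, 0.1734]
tcp_rot: [[-0.928, 0.372, 0.001], [0.372, 0.928, -0.001], [-0.001, -0.0, -1.0]]
ft_force: [0.8, 0.7, 1.8]
opening: 0.051
gripper_force: 0.0
```

Run:
```python
from h import *
im,d,P=grab('wrist'); np.savez('w1.npz',im=im,d=d); 
K=np.array(P['K']);R=np.array(P['rotation']);o=np.array(P['origin'])
v,u=np.mgrid[:400,:640];x=u-K[0,2];y=v-K[1,2];r=np.hypot(x,y);th=r/K[0,0]
ok=(d>0)&(th<1.3); s=np.where(r>0,np.tan(np.clip(th,0,1.3))/np.maximum(r,1e-9),0)
W=np.stack([x*s*d,y*s*d,d],-1)@R.T+o
hsv=cv2.cvtColor(im,cv2.COLOR_RGB2HSV)
m=ok&(hsv[...,0]<20)&(hsv[...,1]>150)&(hsv[...,2]>70)&(W[...,2]>.05)&(W[...,2]<.07)&(np.hypot(W[...,0]-.531,W[...,1]+.216)<.05)
p=W[m];print(len(p),np.median(p[:,2]),cv2.minEnclosingCircle(p[:,:2].astype(np.float32)))
k=ok&(W[...,2]>.075)&(W[...,2]<.1)&(np.hypot(W[...,0]-.531,W[...,1]+.216)<.03)
p=W[k];print(len(p),np.percentile(p[:,2],[50,95]),cv2.minEnclosingCircle(p[:,:2].astype(np.float32)))
save(im,'w1.png'); print(o,ctrl.state()['eef_pos'])
```

```text
1351 0.06135054657708222 ((0.530360996723175, -0.21376101672649384), 0.025664828717708588)
690 [0.08748228 0.08863018] ((0.5308709144592285, -0.21406418085098267), 0.011505214497447014)
[ 0.46114294 -0.18617988  0.31653951] [ 0.53210094 -0.21549142  0.17384084]
```

View pics/w1.png

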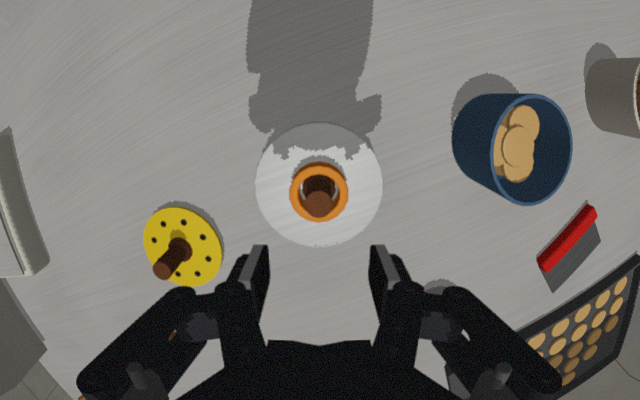

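The wrist view shows the orange collar and dark knob at (319,200), centred between the fingers. The yellow look-alike is to the left at (180,245), and the blue crock is at (530,150). Descending.

Request:
carry_out(increments=[[0,0,0,0,0,-0.15,0.4],[0,0,0,0,0,-0.3,0.4],[0,0,0,0,0,-0.33,0.4],[0,0,0,0,0,-0.33,0.4],[0,0,0,0,0,-0.33,0.4]])

```text
t: 3.15
eef_pos: [0.5324, -0.2169, 0.0744]
tcp_rot: [[-0.928, 0.373, 0.003], [0.373, 0.928, -0.002], [-0.003, -0.0, -1.0]]
ft_force: [-0.0, 0.2, 0.4]
opening: 0.0511
gripper_force: 0.0
```

Request:
carry_out(increments=[[0,0,0,-0.003,0.004,-0.03,0.4],[0,0,0,-0.003,0.004,-0.03,0.4],[0,0,0,-0.003,0.004,-0.03,1],[0,0,0,-0.003,0.004,-0.03,1],[0,0,0,-0.003,0.004,-0.03,1],[0,0,0,-0.003,0.004,-0.03,1],[0,0,0,-0.003,0.004,-0.03,1],[0,0,0,-0.003,0.004,-0.03,1]], squeeze=40)

```text
t: 4.15
eef_pos: [0.5304, -0.2153, 0.0636]
tcp_rot: [[-0.928, 0.373, 0.0], [0.373, 0.928, 0.0], [-0.0, 0.0, -1.0]]
ft_force: [-0.2, 2.3, 5.9]
opening: 0.0206
gripper_force: 39.1
```

Request:
carry_out(increments=[[0,0,0,0,0,0.02,1],[0,0,0,0,0,0.05,1],[0,0,0,0,0,0.1,1],[0,0,0,0,0,0.16,1],[0,0,0,0,0,0.24,1],[0,0,0,0,0,0.32,1],[0,0,0,0,0,0.38,1],[0,0,0,0,0,0.4,1],[0,0,0,0,0,0.4,1],[0,0,0,0,0,0.4,1]])

```text
t: 5.4
eef_pos: [0.53, -0.2151, 0.1826]
tcp_rot: [[-0.928, 0.374, -0.001], [0.374, 0.928, 0.001], [0.001, 0.0, -1.0]]
ft_force: [-0.8, -0.3, -6.1]
opening: 0.0204
gripper_force: 39.5
```

Run:
```python
from h import *
im,d,P=grab('scene'); save(im,'s1.png',(140,340,120,440),2)
print(ctrl.state()['eef_pos'],ctrl.state()['ft_force'])
```

```text
[ 0.52997454 -0.21511074  0.18258924] [-0.26026365  0.52858559 -5.45820274]
```

View pics/s1.png

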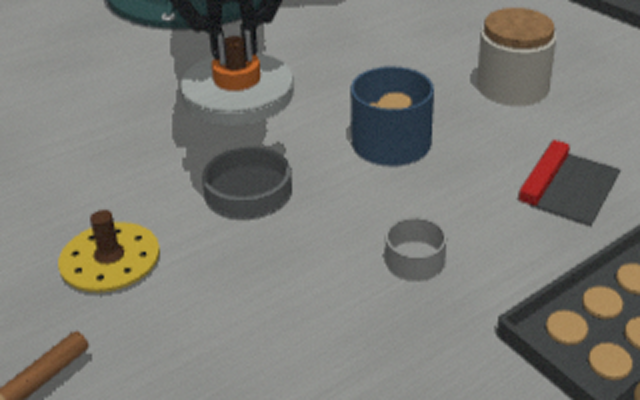

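The scene view shows the set lifted as one: cover and collar are level at (237,85) and the stand at (248,180) is empty. Moving over the crock.

Request:
carry_out(increments=[[0,0,0,0.01,0.05,0,1],[0,0,0,0.02,0.14,0,1],[0,0,0,0.04,0.25,0,1],[0,0,0,0.05,0.36,0,1],[0,0,0,0.07,0.47,0,1],[0,0,0,0.08,0.57,0,1],[0,0,0,0.09,0.63,0,1],[0,0,0,0.09,0.66,0,1],[0,0,0,0.09,0.66,0,1],[0,0,0,0.09,0.66,0,1],[0,0,0,0.09,0.66,0,1]])

```text
t: 6.82
eef_pos: [0.5573, -0.018, 0.1833]
tcp_rot: [[-0.927, 0.374, -0.0], [0.374, 0.927, -0.0], [-0.0, -0.0, -1.0]]
ft_force: [-0.1, -0.6, -5.7]
opening: 0.0205
gripper_force: 39.7
```

```bash
cat >> h.py <<'E'
def fcloud(d,P):
    K=np.array(P['K']);v,u=np.mgrid[:400,:640];x=u-K[0,2];y=v-K[1,2];r=np.hypot(x,y);th=np.clip(r/K[0,0],0,1.4)
    s=np.tan(th)/np.maximum(r,1e-9)
    W=np.stack([x*s*d,y*s*d,d],-1)@np.array(P['rotation']).T+np.array(P['origin']); W[d==0]=np.nan; return W
def fitc(p,r):
    from scipy.optimize import least_squares
    q=np.array(p)[:,:2]
    return least_squares(lambda c:np.hypot(*(q-c).T)-r,q.mean(0),loss='soft_l1',f_scale=.001).x
E
python3 - <<'E'
from h import *
from scipy.spatial import ConvexHull
im,d,P=grab('wrist'); W=fcloud(d,P); a,e,Q=grab('top'); V=cloud(e,Q)
s=ctrl.state(); print(s['eef_pos'],s['ft_force'],s['opening'])
t=s['eef_pos']
for n,X,A in(('wrist',W,im),('top',V,a)):
    h=np.hypot(X[...,0]-t[0],X[...,1]-t[1])
    m=(h<.075)&(abs(X[...,2]-.158)<.006); p=X[m]
    b=p[ConvexHull(p[:,:2]).vertices] if len(p)>10 else p
    print(n,'plate',len(p),fitc(b,.061))
    # plane tilt
    c=np.linalg.lstsq(np.c_[p[:,:2]-t[:2],np.ones(len(p))],p[:,2],rcond=None)[0];print('plane',c)
    R=A[...,0].astype(int);B=A[...,2].astype(int)
    m=(h<.075)&(X[...,2]<.1)&(X[...,2]>.01)&(B>R+15);p=X[m]; print('blue',len(p),np.nanpercentile(p,[1,99],axis=0) if len(p) else '')
# initial top crock, known-radius fit
z=np.load('t0.npz');V=np.load('W.npy');m=(abs(V[...,2]-.085)<.005)&(np.hypot(V[...,0]-.559,V[...,1]+.017)<.06);p=V[m];print('crock mid-rim fit',len(p),fitc(p,.050))
z=np.load('w1.npz')
K=np.array(P['K'])
np.savez('w2.npz',im=im,d=d); save(np.hstack([im[100:400],a[100:400]]) ,'w2.png',s=.62)
E
```

```text
[ 0.55727434 -0.01779784  0.18324228] [ 0.34536603  0.70036416 -4.72548602] 0.020556385001542842
wrist plate 18737 [ 0.55757853 -0.01759192]
plane [ 0.00167773 -0.00027067  0.1592909 ]
blue 31 [[ 0.50795509 -0.00517809  0.01163544]
 [ 0.52121767  0.02102888  0.02728335]]
top plate 18 [ 0.55814121 -0.01756179]
plane [0.21239305 0.41818092 0.18526961]
blue 0 
crock mid-rim fit 192 [ 0.55826049 -0.01762473]
```

View pics/w2.png

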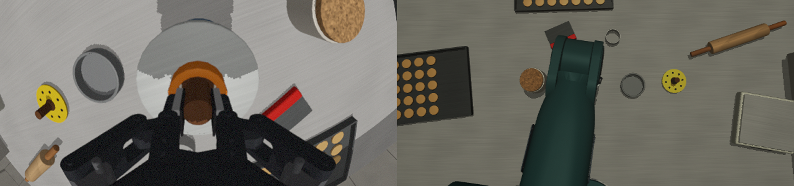

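The wrist view shows the cover level under the gripper at (195,80), with the crock hidden beneath it. The axes agree within 1 mm. Lowering, with the last part slow.

Request:
carry_out(increments=[[0,0,0,0.002,0,-0.04,1],[0,0,0,0.002,0,-0.09,1],[0,0,0,0.002,0,-0.13,1],[0,0,0,0.002,0,-0.16,1],[0,0,0,0.002,0,-0.18,1],[0,0,0,0.002,0,-0.19,1],[0,0,0,0.002,0,-0.193,1],[0,0,0,0.002,0,-0.193,1]])

```text
t: 7.92
eef_pos: [0.558, -0.0173, 0.1256]
tcp_rot: [[-0.928, 0.373, 0.0], [0.373, 0.928, -0.0], [-0.0, 0.0, -1.0]]
ft_force: [0.4, 0.2, -5.2]
opening: 0.0208
gripper_force: 39.7
```

Request:
carry_out(increments=[[0,0,0,0,0,-0.003,1],[0,0,0,0,0,-0.007,1],[0,0,0,0,0,-0.01,1],[0,0,0,0,0,-0.013,1],[0,0,0,0,0,-0.013,1],[0,0,0,0,0,-0.013,1]])

```text
t: 8.68
eef_pos: [0.5579, -0.0173, 0.1215]
tcp_rot: [[-0.928, 0.373, 0.0], [0.373, 0.928, 0.0], [0.0, 0.0, -1.0]]
ft_force: [0.3, -0.5, -5.6]
opening: 0.02
gripper_force: 39.7
```

Still hanging freely. Next I go down in about 1 mm steps until contact.

Request:
carry_out(increments=[[0,0,0,0,0,-0.002,1],[0,0,0,0,0,-0.004,1],[0,0,0,0,0,-0.006,1],[0,0,0,0,0,-0.006,1],[0,0,0,0,0,-0.006,1]])

```text
t: 9.3
eef_pos: [0.5579, -0.0173, 0.1197]
tcp_rot: [[-0.928, 0.373, -0.0], [0.373, 0.928, 0.0], [0.0, 0.0, -1.0]]
ft_force: [0.0, -0.1, -6.0]
opening: 0.0203
gripper_force: 39.7
```

Request:
carry_out(increments=[[0,0,0,0,0,-0.002,1],[0,0,0,0,0,-0.003,1],[0,0,0,0,0,-0.003,1],[0,0,0,0,0,-0.003,1]])

```text
t: 9.8
eef_pos: [0.5579, -0.0173, 0.1188]
tcp_rot: [[-0.928, 0.374, 0.0], [0.374, 0.928, -0.0], [-0.0, -0.0, -1.0]]
ft_force: [-0.3, 0.1, -5.9]
opening: 0.0201
gripper_force: 39.7
```

Request:
carry_out(increments=[[0,0,0,0,0,-0.002,1],[0,0,0,0,0,-0.003,1],[0,0,0,0,0,-0.003,1],[0,0,0,0,0,-0.003,1]])

```text
t: 10.3
eef_pos: [0.5579, -0.0174, 0.1186]
tcp_rot: [[-0.928, 0.374, 0.001], [0.374, 0.928, -0.0], [-0.001, 0.0, -1.0]]
ft_force: [-4.5, 0.5, 5.9]
opening: 0.0208
gripper_force: 41.0
```

Contact is at the expected height, with about 12 N. Releasing the knob and rising.

Request:
carry_out(increments=[[0,0,0,0,0,0,0.6],[0,0,0,0,0,0,0.4],[0,0,0,0,0,0,0.4],[0,0,0,0,0,0,0.4],[0,0,0,0,0,0.1,0.3],[0,0,0,0,0,0.2,0],[0,0,0,0,0,0.2,0],[0,0,0,0,0,0.2,0],[0,0,0,0,0,0.2,0]])

```text
t: 11.42
eef_pos: [0.5575, -0.0172, 0.177]
tcp_rot: [[-0.928, 0.374, -0.001], [0.374, 0.928, 0.0], [0.001, -0.0, -1.0]]
ft_force: [-1.2, 0.4, 0.0]
opening: 0.0854
gripper_force: 0.0
```

Run:
```python
from h import *
from scipy.spatial import ConvexHull
im,d,P=grab('wrist'); W=fcloud(d,P)
s=ctrl.state(); t=s['eef_pos'];print(t,s['ft_force'],s['opening'])
h=np.hypot(W[...,0]-t[0],W[...,1]-t[1])
p=W[(h<.07)&(abs(W[...,2]-.094)<.005)]
print('plate',len(p),fitc(p[ConvexHull(p[:,:2]).vertices],.061),np.median(p[:,2]),np.linalg.lstsq(np.c_[p[:,:2]-t[:2],np.ones(len(p))],p[:,2],rcond=None)[0])
for n,z,r in(('collar',.116,.02),('knob',.142,.011)):
    p=W[(h<.035)&(abs(W[...,2]-z)<.004)]; print(n,len(p),np.median(p[:,2]),cv2.minEnclosingCircle(p[:,:2].astype(np.float32)))
b,e,Q=grab('scene'); save(b,'s2.png',(120,300,200,440),2.5)
```

```text
[ 0.55752685 -0.01724278  0.17709521] [ 0.85792806 -0.32797907  0.7616851 ] 0.08573691362757042
plate 14023 [ 0.55825503 -0.01681538] 0.09462340402323616 [0.00067831 0.00094947 0.09462726]
collar 1945 0.11638847366052749 ((0.5580853819847107, -0.016742270439863205), 0.026150045916438103)
knob 954 0.14260104953717084 ((0.5583179593086243, -0.01651669852435589), 0.011617422103881836)
```

View pics/s2.png

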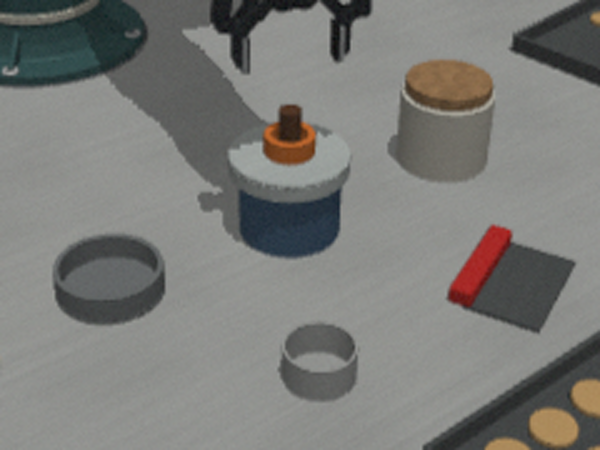

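The scene view shows the set seated flat on the blue crock at (290,170), and the knob and collar heights match the seated values. Now I'll lower onto the collar with the fingers partly closed.

Request:
carry_out(increments=[[0,0,0,0.002,0.002,0,0.2],[0,0,0,0.002,0.002,-0.08,0.2],[0,0,0,0.002,0.002,-0.16,0.2],[0,0,0,0.002,0.002,-0.22,0.2],[0,0,0,0.002,0.002,-0.25,0.2],[0,0,0,0.002,0.002,-0.263,0.2],[0,0,0,0.002,0.002,-0.263,0.2],[0,0,0,0.002,0.002,-0.263,0.2]])

```text
t: 12.52
eef_pos: [0.5588, -0.0167, 0.0995]
tcp_rot: [[-0.928, 0.373, 0.001], [0.373, 0.928, -0.0], [-0.001, 0.0, -1.0]]
ft_force: [0.3, -0.7, 0.6]
opening: 0.0681
gripper_force: 0.0
```

Request:
carry_out(increments=[[0,0,0,0,0,-0.004,0.2],[0,0,0,0,0,-0.007,0.2],[0,0,0,0,0,-0.007,0.2],[0,0,0,0,0,-0.007,0.2]])

```text
t: 13.02
eef_pos: [0.5585, -0.0167, 0.0969]
tcp_rot: [[-0.928, 0.373, 0.0], [0.373, 0.928, -0.0], [-0.0, -0.0, -1.0]]
ft_force: [-0.4, 0.6, -0.7]
opening: 0.0685
gripper_force: 0.0
```

Request:
carry_out(increments=[[0,0,0,0,0,-0.004,0.2],[0,0,0,0,0,-0.008,0.2],[0,0,0,0,0,-0.008,0.2]])

```text
t: 13.4
eef_pos: [0.5584, -0.0167, 0.0943]
tcp_rot: [[-0.928, 0.374, -0.0], [0.374, 0.928, 0.0], [0.0, -0.0, -1.0]]
ft_force: [0.4, -0.3, 0.9]
opening: 0.0683
gripper_force: 0.0
```

Request:
carry_out(increments=[[0,0,0,0,0,0,0.3],[0,0,0,0,0,0,0.4],[0,0,0,0,0,0,0.6],[0,0,0,0,0,0,1],[0,0,0,0,0,0,1],[0,0,0,0,0,0,1]], squeeze=40)

```text
t: 14.15
eef_pos: [0.5585, -0.017, 0.0949]
tcp_rot: [[-0.928, 0.374, 0.0], [0.374, 0.928, -0.001], [-0.001, -0.001, -1.0]]
ft_force: [-2.4, -2.2, 6.7]
opening: 0.0498
gripper_force: 42.0
```

Collar gripped. Lifting slowly, straight up.

Request:
carry_out(increments=[[0,0,0,0,0,0.01,1],[0,0,0,0,0,0.02,1],[0,0,0,0,0,0.035,1],[0,0,0,0,0,0.05,1],[0,0,0,0,0,0.07,1],[0,0,0,0,0,0.09,1],[0,0,0,0,0,0.11,1],[0,0,0,0,0,0.13,1],[0,0,0,0,0,0.16,1],[0,0,0,0,0,0.19,1],[0,0,0,0,0,0.22,1],[0,0,0,0,0,0.25,1],[0,0,0,0,0,0.28,1],[0,0,0,0,0,0.305,1],[0,0,0,0,0,0.325,1],[0,0,0,0,0,0.333,1],[0,0,0,0,0,0.333,1],[0,0,0,0,0,0.333,1],[0,0,0,0,0,0.333,1]])

```text
t: 16.52
eef_pos: [0.5584, -0.0167, 0.1942]
tcp_rot: [[-0.928, 0.374, -0.0], [0.374, 0.928, 0.0], [0.0, -0.0, -1.0]]
ft_force: [0.4, -0.0, -3.6]
opening: 0.0497
gripper_force: 42.1
```

Run:
```python
from h import *
im,d,P=grab('scene'); save(im,'s3.png',(80,280,200,440),2.5)
W=cloud(d,P);h=np.hypot(W[...,0]-.5585,W[...,1]+.017)
p=W[(h<.065)&(abs(W[...,2]-.194)<.012)];print(len(p),np.nanmedian(p[:,2]))
s=ctrl.state();print(s['eef_pos'],s['ft_force'],s['opening'],s['gripper_force'])
```

```text
907 0.1932267708103873
[ 0.55842446 -0.01667256  0.19419125] [ 0.48550496 -0.81737054 -3.1779937 ] 0.04947148011366904 42.084631259333634
```

View pics/s3.png

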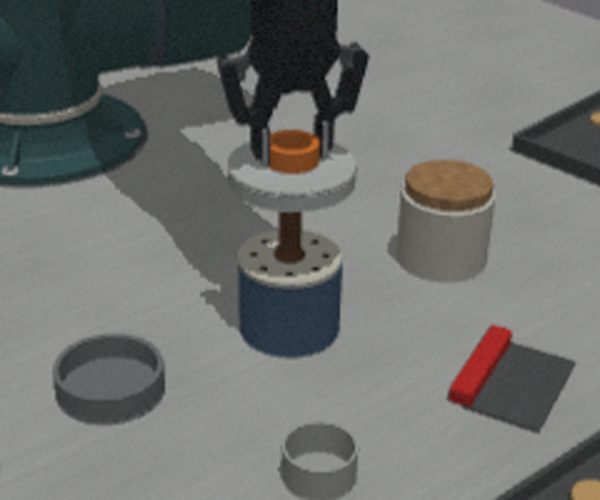

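The scene view shows the cover held level at (292,170), 10 cm up. The white vented lid is seated on the crock at (290,258) and the bystanders have not moved. Handing in.

```bash
python3 -c "
from cell import ctrl
print(ctrl.close_job())"
```

```text
the job is handed in; nothing more can be done
None
```

I handed the job in with the vented inner lid seated on the open crock and the outer cover held level about 10 cm above it; the final picture shows the bystanders where they were, but no verdict came back.

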